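# Twist-test the loose flux jar and set it aside

### The job

One of the two square flux jars in the grey rack has a cap that is not screwed down: it stands proud of the jar. Confirm that it is loose by twisting that cap a good eighth of a turn anticlockwise (seen from above) while the jar sits in the rack, then lift that jar out and set it down gently, upright, on the floor of the steel tray. Leave the tight jar in its pocket.

Things in the scene. Friction and masses are not known exactly. Their poses are not given: they have to be found in the camera images.
- loose_jar: White jar, 46 mm square, 60 mm tall, 130-250 g, with a ribbed black cap 40 mm in diameter standing proud: 14 mm of white neck (30 mm thick) shows under it, so the cap spans 74 to 100 mm above the origin (centre of the underside; z up, x and y along the sides). It stands in either of the rack's square pockets, which let it turn by at most 5 degrees. It can be lifted by the cap, which never comes off.
- loose_cap (a joint): Turn of the proud cap on its jar about the vertical axis, rad; grows anticlockwise seen from above. Starts between 0 and 0.15, light friction (0.03 N m), does not rise or sink, stop at 1.6. A grey ridge on the cap's top shows the turn.
- tight_jar: The same jar with its cap down on the shoulder and solid with it (60.5 to 86.5 mm above the origin, the centre of the underside). It stands in the other pocket, 100 mm from the loose jar. The grey rack, 90 x 200 mm and 28 mm tall, is fixed to the bench; its two pockets are 49 mm square and 20 mm deep, their floors 8 mm above the bench.
- tray: Open steel tray fixed to the bench, 150 (x) x 170 (y) mm outside, 30 mm tall, walls and floor 5 mm thick. Origin: centre of its underside, at bench height; the inner floor is 5 mm above it. Empty; across the bench from the rack.
There are look-alikes about, which are no part of the job. What is shaped like the loose_jar but red is not meant.

How it is judged (in metres and radians):
On the way:
1. the proud cap is twisted anticlockwise to at least 0.5 rad while its jar sits in the rack (value of joint loose_cap above 0.5 rad and distance of loose_jar from where it was at the start of the episode below 0.012 m), for 0.1 s.
At the end, for the whole second after the job is handed in: The loose jar stands at rest on the tray's floor, inside its walls, upright within 10 degrees; the tight jar is still upright in its pocket, within 15 mm of its start (x of loose_jar in the frame of tray between -0.065 and 0.065 m and y of loose_jar in the frame of tray between -0.075 and 0.075 m and z of loose_jar in the frame of tray below 0.012 m and angle between each of loose_jar, tight_jar's own z axis and vertical below 0.17 rad and linear speed of loose_jar below 0.02 m/s and distance of tight_jar from where it was at the start of the episode below 0.015 m); the robot touches nothing.
It fails at once if the tight jar is pulled out of its pocket or knocked over (distance of tight_jar from where it was at the start of the episode above 0.03 m or angle between tight_jar's own z axis and vertical above 0.5 rad).
It fails at once if the loose jar is let go in the air, its underside more than 25 mm above the bench (20 mm above the tray's floor) (height (world z) of loose_jar above 0.025 m and contact force between the fingers and loose_jar below 0.05 N).
It also fails if it takes over 40 s, if anything falls off the work surface, if the arm or the gripper's body presses on something with over 40 N, if the wrist force passes 120 N, or if a joint passes its speed limit or range.

### The arm

A 6-joint arm with a two-finger parallel gripper is mounted at the origin on the work surface. World frame = base frame: x ahead of the robot, y to its left, z up, the work surface at z = 0. Lengths are in mm, angles in rad, forces in N, time in s.
With the tool pointing down it reaches from about 350 to 775 mm from the base axis. Payload 7.3 kg.
Tool frame: the origin (TCP) lies at the very end of the fingers, on their centre line; the grasp point (between the pads) lies 19 mm behind it; z points along the fingers, y is the direction in which the jaws open and shut (so a half turn about z gives the same grasp; the last joint's range is limited). The gripper opens to 92 mm and grips with 3 to 60 N. Pads are 19 mm wide; open, the fingers measure 130 mm over their backs; the gripper's body (75 mm by 190 mm) begins 47 mm behind the grasp point.
Start: joints at [-1.335, 0.342, 1.524, -0, 1.275, -0.146], TCP at [195.634, -487.209, 226.741] pointing down, gripper open.
Joint ranges: [-2.53, 2.53], [-0.77, 2.02], [0.04, 2.7], [-1, 4.14], [0.28, 2.66], [-3.11, 3.11]. Speed limits (rad/s): [2.57, 2.57, 3.14, 3.14, 3.14, 3.14].

### API

Orientations are given as a 3x3 rotation matrix whose columns are the frame's x, y, z axes.
In Python, from bench import get_obs, camera, get_calibration, job_done gives the robot as it stands. The module is installed in compiled form; this text tells all that it offers.
- The arm moves only by the tool servo_tool, never from a script. Its argument "commands" is a list of rows, each a list of 7 numbers: the shift along the tool's x, y, z in mm, then the turn, a rotation vector about the tool's x, y, z in rad, then the opening, from 0 (shut) to 1 (fully open). In form: [[tx, ty, tz, rx, ry, rz, fingers], ...]. A call has 1 to 10 rows; each row is the pose to reach, as a shift and turn from the pose commanded when the call began, along the tool's axes at that moment; what a row does not reach only later rows make up. A row lasts 1/12 s, in which the tool goes at most 41.7 mm and 7.16 degrees, less where a joint would pass 70% of its speed; a pose out of reach is approached as far as the arm can. A call with a gripper value outside its range is refused whole. The fingers move at their own pace and stop on an object; the grip force is fixed at half the most. Time passes only in rows, so rows that repeat a pose let the fingers close. It gives the time, the measured TCP pose, the force and the opening at its end, in the units of the state.
- get_obs(): the state, without advancing time (a new reading comes with each control period).
- camera(name): name is "scene" or "side" or "wrist"; returns the picture (384x512x3 uint8, red, green, blue); there is no depth.
- get_calibration(name): a dict with "K" (3x3 intrinsics, pixels), "view" (4x4, takes a point from world to camera coordinates). Camera axes: x right, y down, z forward; pixel columns grow to the right and rows downward; lengths in mm; the calibration is good to about 2 mm. A picture is of the moment at which its call begins: read the wrist's pose just before it. get_calibration takes no time and is no camera call; for the wrist camera it gives the pose at the moment of the call.
- job_done(): hands the job in, once; it reports no verdict.
The state is a dict: "t": time; "q": joint angles; "joint_velocities": joint speeds; "effort": joint torques, N m; "tool_pos": TCP position; "tcp_rot": TCP orientation; "force": force on the tool from outside, world axes, zero at the start; "wrist_torque": the same for the moment, N m; "finger_gap": finger opening in mm.
Only numpy, scipy, OpenCV 4.12 (cv2) and the standard library are available. Lean on these libraries where they do the work, as an engineer would, in place of code of your own. Each camera call takes 0.05 s, during which the arm holds its last target.

## Working session

There is one attempt and no reset: what is moved stays moved. The work goes in short steps, Python scripts to look and compute and a tool call to move; the robot and the scene stay as the last step left them, time stands still between calls to the robot, and variables do not carry over. Pictures are saved under pics/ and viewed, and the job is handed in when it is done.

Besides the shell and the picture viewer there is one more tool, called after "Request:" as a command line: name --pt "numbers of a row" for each row, then --argument value for the rest. servo_tool: Moves the arm, as the interface text tells. Its arguments: {"type":"object","properties":{"commands":{"type":"array"}},"required":["commands"]}

```bash
mkdir -p pics; python3 - <<'E'
from bench import *
import cv2,numpy as np
o=get_obs();print(o['t'],o['tool_pos'],np.round(o['tcp_rot'],3).tolist(),o['finger_gap'])
for n in ['scene','side','wrist']:
    c=get_calibration(n);print(n,np.round(c['K'],1).tolist(),np.round(c['view'],3).tolist())
    cv2.imwrite(f'pics/{n}0.png',camera(n)[:,:,::-1])
E
```

```text
0.0 [ 195.52385485 -486.77273689  226.02823871] [[0.928, 0.373, -0.0], [0.373, -0.928, 0.002], [0.0, -0.002, -1.0]] 91.68518026168542
scene [[394.3, 0.0, 257.1], [0.0, 394.3, 187.6], [0.0, 0.0, 1.0]] [[0.199, 0.98, 0.003, -103.29], [0.594, -0.118, -0.795, -263.147], [-0.779, 0.16, -0.606, 1568.103], [0.0, 0.0, 0.0, 1.0]]
side [[453.9, 0.0, 264.7], [0.0, 453.9, 186.0], [0.0, 0.0, 1.0]] [[-0.804, -0.594, 0.007, 423.912], [-0.319, 0.422, -0.848, 255.915], [0.501, -0.684, -0.529, 922.102], [0.0, 0.0, 0.0, 1.0]]
wrist [[339.9, 0.0, 254.8], [0.0, 339.9, 188.5], [0.0, 0.0, 1.0]] [[0.371, -0.929, -0.001, -524.651], [-0.883, -0.353, 0.309, -39.724], [-0.287, -0.114, -0.951, 391.831], [0.0, 0.0, 0.0, 1.0]]
```

View pics/scene0.png

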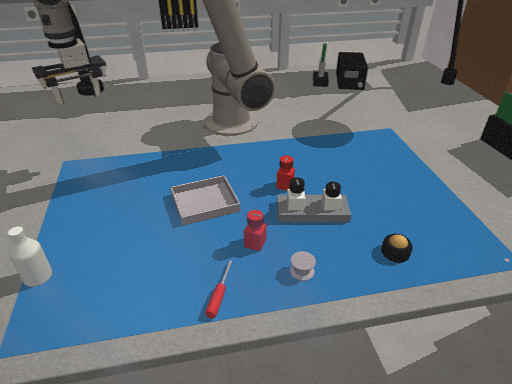

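View pics/side0.png

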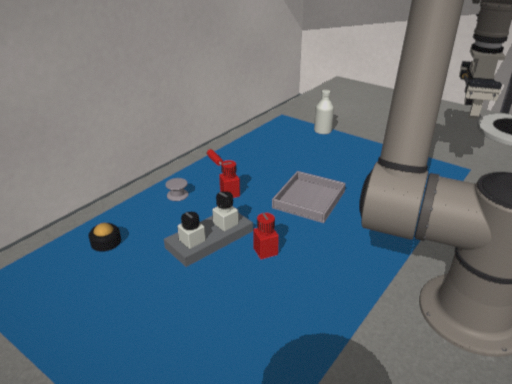

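View pics/wrist0.png

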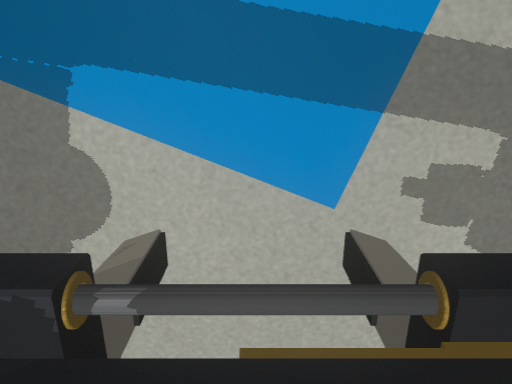

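```bash
python3 - <<'E'
import cv2,numpy as np
a=cv2.imread('pics/scene0.png')[150:240,165:365];b=cv2.imread('pics/side0.png')[150:270,150:350]
a=cv2.resize(a,None,fx=4,fy=4,interpolation=cv2.INTER_CUBIC);b=cv2.resize(b,None,fx=4,fy=4,interpolation=cv2.INTER_CUBIC)
cv2.imwrite('pics/ca.png',a);cv2.imwrite('pics/cb.png',b)
E
```

```text
(no output)
```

View pics/ca.png

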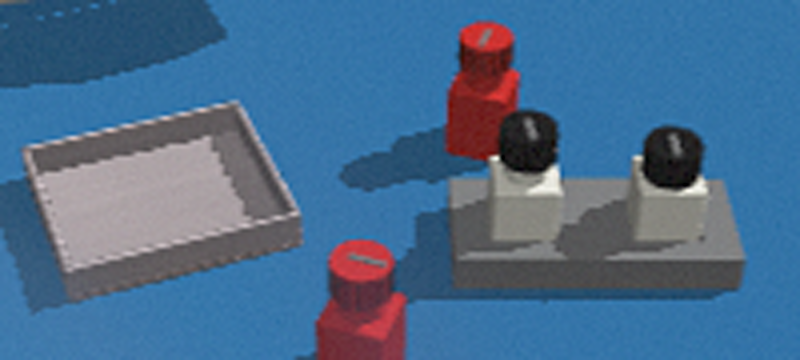

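View pics/cb.png

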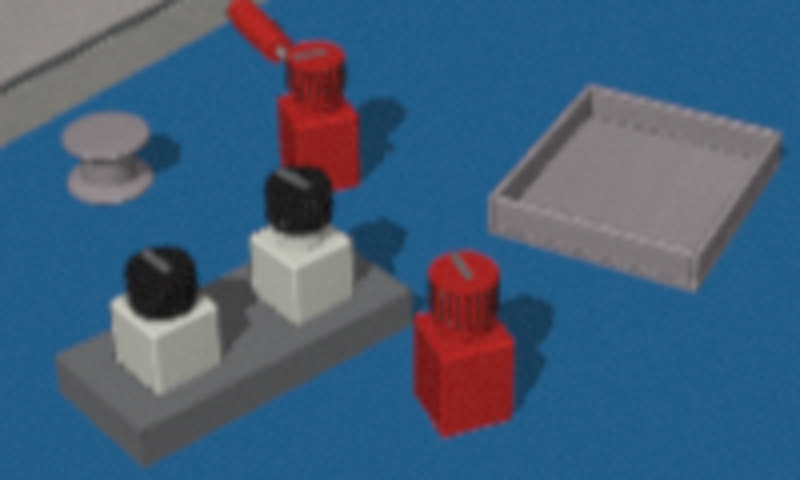

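```bash
cat > h.py <<'E'
import numpy as np,cv2
from bench import *
def ray(c,u,v):
    R=c['view'][:3,:3];t=c['view'][:3,3]
    o=-R.T@t; d=R.T@np.linalg.solve(c['K'],[u,v,1.]);return o,d/np.linalg.norm(d)
def onz(c,u,v,z):
    o,d=ray(c,u,v);return o+d*(z-o[2])/d[2]
def tri(rs):
    A=sum(np.eye(3)-np.outer(d,d) for o,d in rs);b=sum((np.eye(3)-np.outer(d,d))@o for o,d in rs)
    return np.linalg.solve(A,b)
def proj(c,p):
    q=c['view'][:3,:3]@np.array(p,float)+c['view'][:3,3];q=c['K']@q;return q[:2]/q[2]
E
python3 - <<'E'
from h import *
S=get_calibration('scene');D=get_calibration('side')
a=cv2.imread('pics/scene0.png');b=cv2.imread('pics/side0.png')
def blobs(im,x0,y0,x1,y1,f):
    m=f(im.astype(int)).astype(np.uint8);k=np.zeros_like(m);k[y0:y1,x0:x1]=m[y0:y1,x0:x1]
    n,l,s,c=cv2.connectedComponentsWithStats(k)
    return [(s[i].tolist(),c[i].round(1)) for i in range(1,n) if s[i,4]>30]
bl=lambda i:(i.max(2)<50)
ba=blobs(a,280,170,350,205,bl);bb=blobs(b,170,180,240,235,bl);print(ba,bb)
for p in [(297.4,182.),(333,187)]:pass
print('top scene loose',onz(S,297.7,182,108),'side',onz(D,224.3,195.3,108),tri([ray(S,297.7,182),ray(D,224.3,195.3)]))
print('top scene tight',onz(S,333.3,186,94.5),'side',onz(D,190,215.3,94.5))
# rack top corners
for u,v in [(450,181),(723,181),(744,261),(453,261)]: print('rack S',onz(S,165+u/4,150+v/4,28).round(1))
for u,v in [(57,360),(145,432),(411,291)]: print('rack D',onz(D,150+u/4,150+v/4,28).round(1))
for u,v in [(24,148),(238,102),(300,213),(70,270)]: print('tray S',onz(S,165+u/4,150+v/4,30).round(1))
for u,v in [(592,86),(780,132),(694,258),(490,200)]: print('tray D',onz(D,150+u/4,150+v/4,30).round(1))
# red jar tops  (z 100)
for s,z in [((487,37),100),((362,256),100)]: print('red S',onz(S,165+s[0]/4,150+s[1]/4,z).round(1))
for s,z in [((463,268),100),((316,55),100)]: print('red D',onz(D,150+s[0]/4,150+s[1]/4,z).round(1))
# ridge directions
for n,c,(p,q),z in [('S',S,((526,118),(536,138)),108),('D',D,((277,173),(311,188)),108)]:
    o=(165,150) if n=='S' else (150,150)
    P=[onz(c,o[0]+x/4,o[1]+y/4,z) for x,y in (p,q)];d=P[1]-P[0];print(n,'ridge',np.arctan2(d[1],d[0]),np.linalg.norm(d),((P[0]+P[1])/2).round(1))
E
```

```text
[([290, 178, 14, 15, 166], array([296.4, 185.4])), ([326, 182, 14, 15, 163], array([332.4, 189.5]))] [([217, 192, 16, 16, 197], array([224.6, 200.1])), ([182, 212, 17, 17, 218], array([190.1, 220.8]))]
top scene loose [581.64966561  98.62703086 108.        ] side [575.28972324  98.72733419 108.        ] [577.57778138  98.44594827 106.07351347]
top scene tight [600.82993122 194.61559166  94.5       ] side [596.99092273 194.14410396  94.5       ]
rack S [529.5  58.2  28. ]
rack S [568.4 253.2  28. ]
rack S [654.4 234.3  28. ]
rack S [615.4  39.1  28. ]
rack D [644.7 238.6  28. ]
rack D [558.1 253.2  28. ]
rack D [520.2  59.7  28. ]
tray S [ 431.4 -244.2   30. ]
tray S [404.  -80.1  30. ]
tray S [546.5 -55.3  30. ]
tray S [ 575.7 -217.7   30. ]
tray D [ 566.8 -218.7   30. ]
tray D [ 425.2 -244.6   30. ]
tray D [396.2 -74.4  30. ]
tray D [538.6 -50.1  30. ]
red S [455.7 102.  100. ]
red S [678.9 -37.1 100. ]
red D [450.2 101.2 100. ]
red D [676.1 -37.1 100. ]
S ridge 0.011824581143060123 23.211835140113028 [581.6  98.8 108. ]
D ridge 3.1344120248265432 26.987497071810136 [577.4  99.3 108. ]
```

Candidates: white jar in the left pocket at scene (297,185), white jar in the right pocket at (333,190), and two red look-alikes at (286,170) and (256,228). The crops show white neck under the cap only on the left one, at scene (297,185) / side (225,200), so that is the loose jar, at about (578, 98.5). The tray centre is at about (485, -148).

Request:
servo_tool --pt "20 -14 0 0 0 0 1" --pt "50 -35 0 0 0 0 1" --pt "84 -59 0 0 0 0 1" --pt "118 -83 0 0 0 0 1" --pt "152 -107 0 0 0 0 1" --pt "186 -130 0 0 0 0 1" --pt "220 -154 0 0 0 0 1" --pt "254 -178 0 0 0 0 1" --pt "288 -201 0 0 0 0 1" --pt "320 -224 0 0 0 0 1"

```text
t: 0.98
tool_pos: [409.8, -158.1, 226.8]
tcp_rot: [[0.928, 0.373, 0.0], [0.373, -0.928, -0.0], [0.0, 0.0, -1.0]]
force: [0.3, -0.4, 0.3]
finger_gap: 91.8
```

Request:
servo_tool --pt "32 -22 0 0 0 -0.06 1" --pt "66 -46 0 0 0 -0.14 1" --pt "100 -70 0 0 0 -0.24 1" --pt "134 -94 0 0 0 -0.34 1" --pt "168 -118 0 0 0 -0.44 1" --pt "200 -140 0 0 0 -0.53 1" --pt "230 -161 0 0 0 -0.588 1" --pt "253 -177 0 0 0 -0.588 1" --pt "253 -177 0 0 0 -0.588 1"

```text
t: 1.73
tool_pos: [579.6, 102.8, 225.7]
tcp_rot: [[0.562, 0.827, 0.0], [0.827, -0.562, 0.002], [0.001, -0.001, -1.0]]
force: [-1.6, -0.3, -0.0]
finger_gap: 91.6
```

```bash
python3 - <<'E'
from h import *
import json
o=get_obs();c=get_calibration('wrist');im=camera('wrist')
print(o['t'],o['tool_pos'],o['tcp_rot'].round(3).tolist(),o['force'],o['joint_velocities'].round(3),o['q'].round(2))
np.savez('w1.npz',K=c['K'],view=c['view']);cv2.imwrite('pics/w1.png',im[:,:,::-1])
print(proj(c,[578.5,98.5,108]),proj(c,o['tool_pos']))
E
```

```text
1.7333 [579.5811506  102.79879505 225.69059885] [[0.562, 0.827, 0.0], [0.827, -0.562, 0.002], [0.001, -0.001, -1.0]] [-1.61042036 -0.33498212 -0.03243763] [-0.067 -0.044  0.081 -0.037 -0.005 -0.056] [0.04 0.46 1.34 0.   1.34 0.64]
[257.69421146 185.19083471] [256.46734759 245.3507799 ]
```

View pics/w1.png

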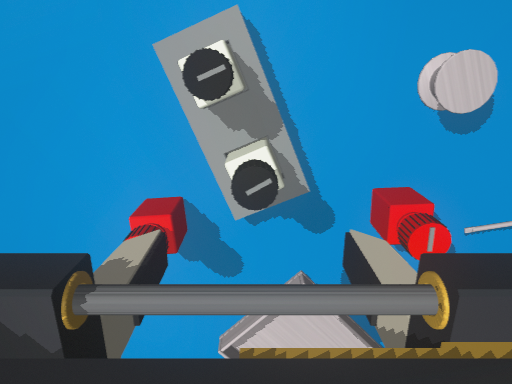

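```bash
python3 - <<'E'
from h import *
z=np.load('w1.npz');c={k:z[k] for k in z}
im=cv2.imread('pics/w1.png')
for box in [(222,150,290,215),(175,40,240,105)]:
    x0,y0,x1,y1=box;r=im[y0:y1,x0:x1].astype(int)
    m=((r.max(2)<75)).astype(np.uint8)
    m=cv2.morphologyEx(m,cv2.MORPH_OPEN,np.ones((5,5)))
    n,l,s,ce=cv2.connectedComponentsWithStats(m);i=1+np.argmax(s[1:,4]);print(s[i],ce[i]+[x0,y0])
    cn=max(cv2.findContours((l==i).astype(np.uint8),0,2)[0],key=cv2.contourArea)
    (u,v),rad=cv2.minEnclosingCircle(cn);print(u+x0,v+y0,rad)
    h=(108 if y0>100 else 94.5)
    print(onz(c,u+x0,v+y0,h),onz(c,*(ce[i]+[x0,y0]),h-4))
p=[onz(c,*q,108)for q in((247,194),(270,181))];d=p[1]-p[0];print('ridge',np.arctan2(d[1],d[0]),(p[0]+p[1])/2)
cv2.imwrite('pics/w1c.png',cv2.resize(im[130:225,200:310],None,fx=6,fy=6,interpolation=cv2.INTER_CUBIC))
E
```

```text
[  10   10   46   50 1642] [254.12971985 184.48051157]
254.9375 184.5 25.017671585083008
[576.90672795 100.33098822 108.        ] [575.63940374  99.71132323 104.        ]
[   8    9   50   51 1791] [207.2479062  74.1853713]
207.95512771606445 73.3012809753418 26.189311981201172
[596.13550973 195.9312418   94.5       ] [594.84339961 196.04766139  90.5       ]
ridge -0.061591184058590355 [577.83909699  96.40766273 108.        ]
```

View pics/w1c.png

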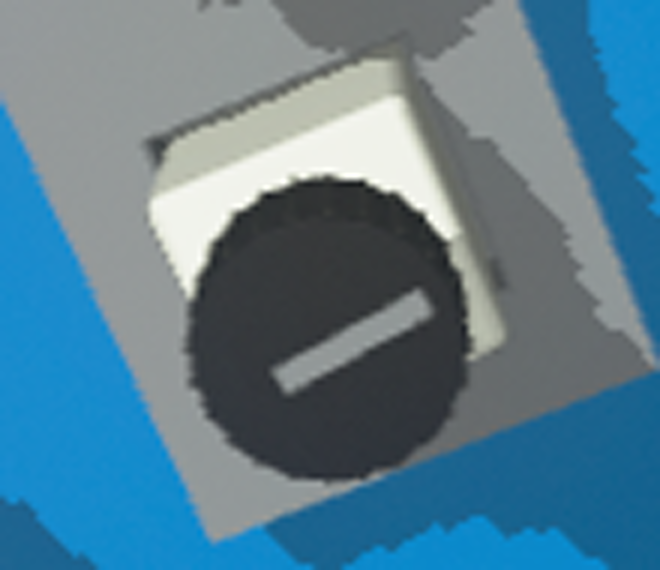

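Request:
servo_tool --pt "-1 -1 20 0 0 0 1" --pt "-1 -1 45 0 0 0 1" --pt "-1 -1 70 0 0 0 1" --pt "-1 -1 85 0 0 0 1" --pt "-1 -1 94 0 0 0 1" --pt "-1 -1 94 0 0 0 1" --pt "-1 -1 94 0 0 0 1"

```text
t: 2.37
tool_pos: [576.6, 97.4, 133.1]
tcp_rot: [[0.566, 0.824, 0.0], [0.824, -0.566, -0.0], [-0.0, 0.0, -1.0]]
force: [0.8, 0.0, 1.9]
finger_gap: 92.0
```

```bash
python3 - <<'E'
from h import *
o=get_obs();c=get_calibration('wrist');im=camera('wrist')
print(o['t'],o['tool_pos'],o['tcp_rot'].round(3).tolist(),o['force'],o['joint_velocities'].round(3),o['q'].round(2))
np.savez('w2.npz',K=c['K'],view=c['view'],t=o['tool_pos'],R=o['tcp_rot']);cv2.imwrite('pics/w2.png',im[:,:,::-1])
s=camera('side');cv2.imwrite('pics/s2.png',s[:,:,::-1])
print(proj(c,[576,98.3,108]),proj(c,o['tool_pos']))
E
```

```text
2.3667 [576.55716487  97.42763437 133.11618821] [[0.566, 0.824, 0.0], [0.824, -0.566, -0.0], [-0.0, 0.0, -1.0]] [0.83355209 0.03752405 1.88197714] [ 0.007 -0.018 -0.028  0.001  0.005  0.001] [ 0.04  0.54  1.49 -0.    1.12  0.64]
[254.60174879 224.72693651] [256.42581893 245.34210359]
```

View pics/w2.png

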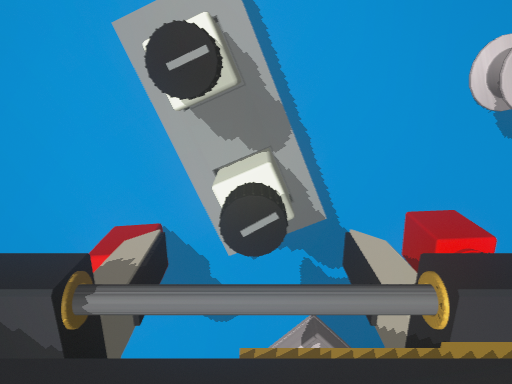

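View pics/s2.png

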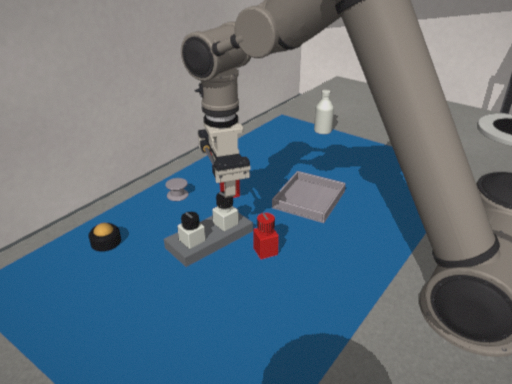

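The wrist view shows the loose cap at about (253.5, 224), against a predicted (254.6, 224.7), and both fingers are clear of everything. I'll descend and close.

Request:
servo_tool --pt "0 -1 15 0 0 0 1" --pt "0 -1 30 0 0 0 1" --pt "0 -1 43 0 0 0 1" --pt "0 -1 51 0 0 0 1" --pt "0 -1 54 0 0 0 1" --pt "0 -1 54 0 0 0 1" --pt "0 -1 54 0 0 0 0.5" --pt "0 -1 54 0 0 0 0.3" --pt "0 -1 54 0 0 0 0.2" --pt "0 -1 54 0 0 0 0.2"

```text
t: 3.3
tool_pos: [576.1, 98.7, 79.3]
tcp_rot: [[0.565, 0.825, 0.001], [0.825, -0.565, -0.0], [0.001, 0.001, -1.0]]
force: [-0.1, -1.2, 0.1]
finger_gap: 69.3
```

Request:
servo_tool --pt "0 0 0 0 0 0 0.2" --pt "0 0 0 0 0 0 0.2" --pt "0 0 0 0 0 0 0.2" --pt "0 0 0 0 0 0 0.2"

```text
t: 3.63
tool_pos: [575.8, 98.7, 78.7]
tcp_rot: [[0.565, 0.825, 0.0], [0.825, -0.565, -0.0], [-0.0, 0.0, -1.0]]
force: [-0.3, 0.3, 0.1]
finger_gap: 43.1
```

Request:
servo_tool --pt "0 0 0 0 0 0 0" --pt "0 0 0 0 0 0 0" --pt "0 0 0 0 0 0 0" --pt "0 0 0 0 0 0 0" --pt "0 0 0 0 0 0 0"

```text
t: 4.05
tool_pos: [575.8, 98.7, 78.7]
tcp_rot: [[0.566, 0.825, 0.0], [0.825, -0.566, -0.0], [-0.0, 0.0, -1.0]]
force: [-0.3, -0.5, 0.1]
finger_gap: 39.3
```

Gripped, with a gap of 39.3 mm and low side force. Next is the anticlockwise twist, which is negative rz.

Request:
servo_tool --pt "0 0 0 0 0 -0.06 0" --pt "0 0 0 0 0 -0.15 0" --pt "0 0 0 0 0 -0.25 0" --pt "0 0 0 0 0 -0.35 0" --pt "0 0 0 0 0 -0.45 0" --pt "0 0 0 0 0 -0.55 0" --pt "0 0 0 0 0 -0.65 0" --pt "0 0 0 0 0 -0.75 0" --pt "0 0 0 0 0 -0.85 0" --pt "0 0 0 0 0 -0.95 0"

```text
t: 4.88
tool_pos: [576.0, 98.8, 78.7]
tcp_rot: [[-0.346, 0.938, 0.0], [0.938, 0.346, 0.0], [-0.0, 0.0, -1.0]]
force: [1.1, -0.3, -0.6]
finger_gap: 39.8
```

Request:
servo_tool --pt "0 0 0 0 0 0 0" --pt "0 0 0 0 0 0 0" --pt "0 0 0 0 0 0 0"

```text
t: 5.13
tool_pos: [575.8, 98.7, 78.7]
tcp_rot: [[-0.339, 0.941, 0.0], [0.941, 0.339, -0.0], [-0.0, -0.0, -1.0]]
force: [0.5, -0.9, -0.5]
finger_gap: 39.4
```

```bash
python3 - <<'E'
from h import *
o=get_obs();im=camera('wrist');print(o['force'],o['wrist_torque'],o['finger_gap'])
s=camera('scene');d=camera('side')
cv2.imwrite('pics/w3.png',im[:,:,::-1])
f=lambda i,x,y:cv2.resize(i[y:y+90,x:x+90,::-1],None,fx=4.4,fy=4.4,interpolation=cv2.INTER_CUBIC)
cv2.imwrite('pics/sd3.png',np.hstack([f(s,265,140),f(d,170,160)]))
E
```

```text
[ 0.54454101 -0.88344264 -0.45837249] [-0.07295374 -0.25417448  0.06182465] 39.39943667413905
```

View pics/w3.png

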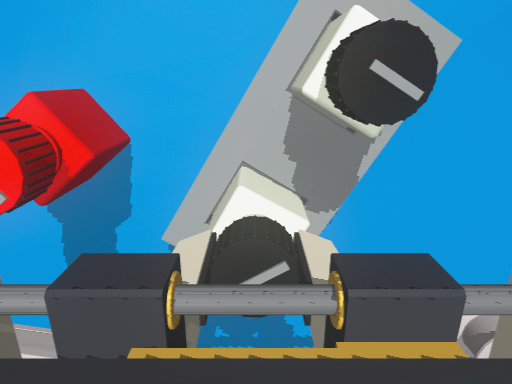

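View pics/sd3.png

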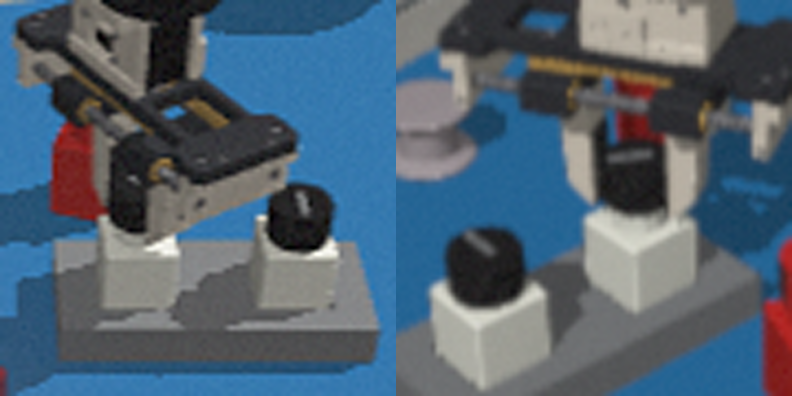

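The cap followed the gripper: the ridge keeps its angle in the gripper view while the jar and rack turned 0.95 rad relative to it, and the jar stayed seated. Lifting now.

Request:
servo_tool --pt "0 0 -4 0 0 0 0" --pt "0 0 -10 0 0 0 0" --pt "0 0 -18 0 0 0 0" --pt "0 0 -27 0 0 0 0" --pt "0 0 -37 0 0 0 0" --pt "0 0 -47 0 0 0 0" --pt "0 0 -56 0 0 0 0" --pt "0 0 -63 0 0 0 0" --pt "0 0 -67 0 0 0 0" --pt "0 0 -67 0 0 0 0"

```text
t: 6.12
tool_pos: [576.2, 98.8, 146.9]
tcp_rot: [[-0.342, 0.94, 0.002], [0.94, 0.342, 0.0], [-0.001, 0.002, -1.0]]
force: [0.1, 0.2, -1.7]
finger_gap: 39.4
```

```bash
python3 - <<'E'
from h import *
o=get_obs();print(o['force'],o['finger_gap'],o['tool_pos'],o['tcp_rot'].round(3).tolist())
s=camera('scene');d=camera('side')
f=lambda i,x,y:cv2.resize(i[y:y+110,x:x+110,::-1],None,fx=3.6,fy=3.6,interpolation=cv2.INTER_CUBIC)
cv2.imwrite('pics/sd4.png',np.hstack([f(s,255,130),f(d,160,150)]))
R=o['tcp_rot'];print(R.T@(np.array([485.5,-148,0])-np.array([575.8,98.7,0])))
E
```

```text
[ 0.10628822  0.23498836 -1.73513349] 39.40053460627455 [576.23579004  98.76028291 146.92720695] [[-0.342, 0.94, 0.002], [0.94, 0.342, 0.0], [-0.001, 0.002, -1.0]]
[-2.00952508e+02 -1.69212988e+02 -1.84137356e-01]
```

View pics/sd4.png

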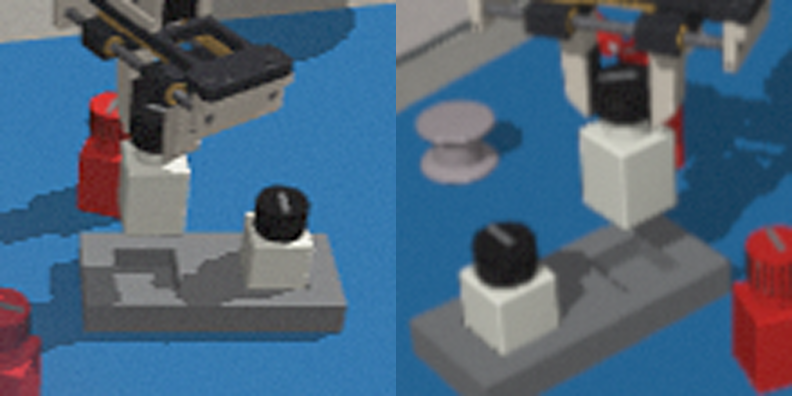

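The jar is hanging free and upright, and the tight jar is undisturbed. Moving over the tray.

Request:
servo_tool --pt "-8 -7 0 0 0 0 0" --pt "-22 -19 0 0 0 0 0" --pt "-40 -34 0 0 0 0 0" --pt "-60 -50 0 0 0 0 0" --pt "-80 -67 0 0 0 0 0" --pt "-100 -84 0 0 0 0 0" --pt "-120 -101 0 0 0 0 0" --pt "-140 -118 0 0 0 0 0" --pt "-160 -135 0 0 0 0 0" --pt "-176 -148 0 0 0 0 0"

```text
t: 7.05
tool_pos: [495.2, -119.3, 145.2]
tcp_rot: [[-0.341, 0.94, -0.001], [0.94, 0.341, -0.0], [0.0, -0.001, -1.0]]
force: [0.6, 0.1, -1.5]
finger_gap: 39.6
```

Request:
servo_tool --pt "-12 -10 0 0 0 0 0" --pt "-20 -17 0 0 0 0 0" --pt "-25 -21 0 0 0 0 0" --pt "-25 -21 4 0 0 0 0" --pt "-25 -21 10 0 0 0 0" --pt "-25 -21 18 0 0 0 0" --pt "-25 -21 26 0 0 0 0" --pt "-25 -21 32 0 0 0 0" --pt "-25 -21 35 0 0 0 0" --pt "-25 -21 35 0 0 0 0"

```text
t: 7.88
tool_pos: [485.3, -147.4, 109.6]
tcp_rot: [[-0.343, 0.939, -0.002], [0.939, 0.343, 0.001], [0.001, -0.001, -1.0]]
force: [0.6, 0.4, -2.2]
finger_gap: 39.6
```

```bash
python3 - <<'E'
from h import *
o=get_obs();print(o['force'],o['finger_gap'],o['tool_pos'],o['tcp_rot'].round(3).tolist())
s=camera('scene');d=camera('side')
f=lambda i,x,y:cv2.resize(i[y:y+110,x:x+110,::-1],None,fx=3.6,fy=3.6,interpolation=cv2.INTER_CUBIC)
cv2.imwrite('pics/sd5.png',np.hstack([f(s,150,130),f(d,260,120)]))
E
```

```text
[ 0.63849572  0.37828189 -2.18642215] 39.60289827605128 [ 485.26384814 -147.35688164  109.59499861] [[-0.343, 0.939, -0.002], [0.939, 0.343, 0.001], [0.001, -0.001, -1.0]]
```

View pics/sd5.png

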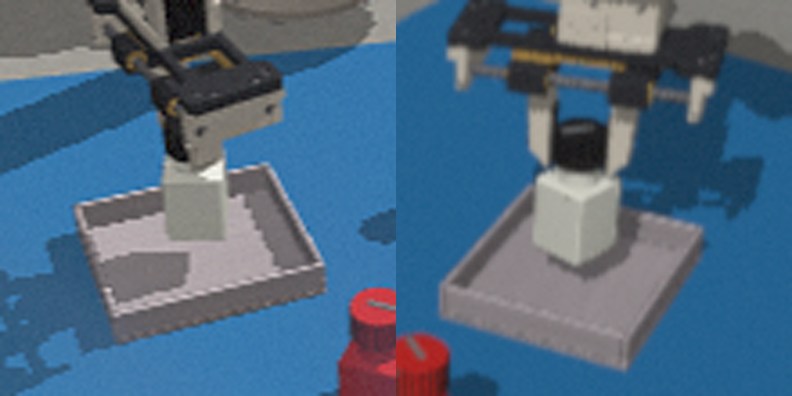

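Request:
servo_tool --pt "0 0 4 0 0 0 0" --pt "0 0 10 0 0 0 0" --pt "0 0 16 0 0 0 0" --pt "0 0 22 0 0 0 0" --pt "0 0 27 0 0 0 0" --pt "0 0 30 0 0 0 0" --pt "0 0 32 0 0 0 0" --pt "0 0 33 0 0 0 0" --pt "0 0 33 0 0 0 0" --pt "0 0 33 0 0 0 0"

```text
t: 8.82
tool_pos: [485.8, -148.0, 77.9]
tcp_rot: [[-0.342, 0.94, 0.0], [0.94, 0.342, -0.0], [-0.0, 0.0, -1.0]]
force: [0.3, 0.3, -1.0]
finger_gap: 39.4
```

Request:
servo_tool --pt "0 0 0.5 0 0 0 0" --pt "0 0 1 0 0 0 0" --pt "0 0 1.5 0 0 0 0" --pt "0 0 2 0 0 0 0" --pt "0 0 2 0 0 0 0" --pt "0 0 2 0 0 0 0"

```text
t: 9.32
tool_pos: [485.7, -148.0, 75.7]
tcp_rot: [[-0.342, 0.94, -0.0], [0.94, 0.342, -0.0], [-0.0, -0.0, -1.0]]
force: [0.7, -0.4, -2.2]
finger_gap: 39.3
```

Request:
servo_tool --pt "0 0 0.5 0 0 0 0" --pt "0 0 1 0 0 0 0" --pt "0 0 1 0 0 0 0" --pt "0 0 1 0 0 0 0"

```text
t: 9.65
tool_pos: [485.9, -148.0, 75.6]
tcp_rot: [[-0.342, 0.94, 0.001], [0.94, 0.342, -0.0], [-0.001, 0.001, -1.0]]
force: [-1.8, 2.3, 5.6]
finger_gap: 39.1
```

The force went from -2.2 to +5.6 N and the TCP stopped sinking, so the jar is on the floor. Opening now, then rising.

Request:
servo_tool --pt "0 0 -0.5 0 0 0 0" --pt "0 0 -0.5 0 0 0 0.5" --pt "0 0 -0.5 0 0 0 0.7" --pt "0 0 -0.5 0 0 0 0.9" --pt "0 0 -0.5 0 0 0 0.9" --pt "0 0 -0.5 0 0 0 0.9" --pt "0 0 -0.5 0 0 0 0.9" --pt "0 0 -0.5 0 0 0 0.9" --pt "0 0 -0.5 0 0 0 0.9" --pt "0 0 -0.5 0 0 0 0.9"

```text
t: 10.48
tool_pos: [485.7, -148.0, 75.2]
tcp_rot: [[-0.342, 0.94, 0.0], [0.94, 0.342, -0.0], [-0.0, -0.0, -1.0]]
force: [-0.8, 0.4, -0.3]
finger_gap: 82.3
```

Request:
servo_tool --pt "0 0 -5 0 0 0 0.9" --pt "0 0 -15 0 0 0 0.9" --pt "0 0 -30 0 0 0 0.9" --pt "0 0 -50 0 0 0 0.9" --pt "0 0 -75 0 0 0 0.9" --pt "0 0 -100 0 0 0 0.9" --pt "0 0 -120 0 0 0 0.9" --pt "0 0 -130 0 0 0 0.9" --pt "0 0 -130 0 0 0 0.9" --pt "0 0 -130 0 0 0 0.9"

```text
t: 11.32
tool_pos: [485.8, -148.0, 206.1]
tcp_rot: [[-0.342, 0.94, 0.002], [0.94, 0.342, -0.001], [-0.001, 0.001, -1.0]]
force: [-0.7, 1.0, 0.0]
finger_gap: 82.6
```

```bash
python3 - <<'E'
from h import *
o=get_obs();print(o['t'],o['force'],o['finger_gap'],o['tool_pos'])
s=camera('scene');d=camera('side');w=camera('wrist')
f=lambda i,x,y:cv2.resize(i[y:y+130,x:x+200,::-1],None,fx=2,fy=2,interpolation=cv2.INTER_CUBIC)
cv2.imwrite('pics/sd6.png',np.vstack([np.hstack([f(s,160,120),f(d,160,130)]),cv2.resize(w[:,:,::-1],(400,300))[:260].repeat(1,0) if 0 else np.hstack([cv2.resize(w[:,:,::-1],(400,300)),np.zeros((300,400,3),np.uint8)])]))
E
```

```text
11.3167 [-6.60882170e-01  9.79190635e-01  4.66605892e-05] 82.61878808274771 [ 485.80669741 -148.0119491   206.05604475]
```

View pics/sd6.png

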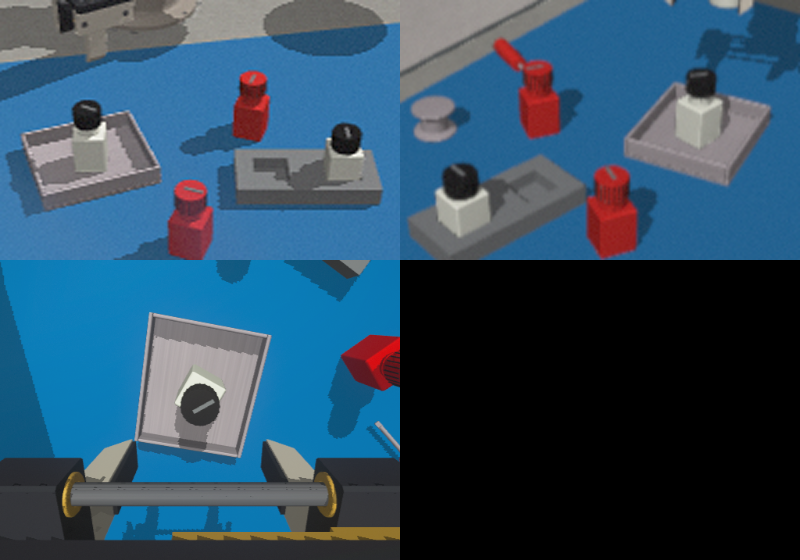

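```bash
python3 -c "
from bench import *
print(job_done())"
```

```text
the job is handed in; nothing more can be done
None
```

The loose jar is standing upright near the middle of the steel tray's floor, and I handed the job in at about 11.5 s. `job_done()` reports no verdict.

- **Choice of jar:** I took the white jar in the pocket nearer the tray, because only its cap showed white neck underneath.
- **Twist:** I gripped the cap and turned the gripper 0.95 rad anticlockwise with the jar in its pocket. The ridge stayed fixed in the gripper while the jar and rack turned under it. After the lift, the ridge had turned about 0.95–1.0 rad relative to the jar's sides, well past the 0.5 rad needed.
- **Placing:** I lowered the jar until the wrist force went from -2.2 to +5.6 N, which I took as floor contact, then opened the gripper and rose 130 mm clear.
- **Last pictures:** The tight jar is upright in its pocket, the red jars look unmoved, and the gripper is touching nothing.
- **Disagreement:** The scene and side cameras differed by about 4–6 mm in x when locating the jar. I used the wrist camera to settle the grasp position.

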